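# Walk a mask blank round to the carving stop

### The job

The heavy mask blank stands askew on the carving bench. With the fingertips or the outside of the fingers, walk it round by pushing first one corner and then the other, sliding it flat on the bench without lifting or tipping it, until its red crown end lies flush against the stop timber, with its whole width on the timber and neither corner past an end. Turn it roughly square to the timber before the two touch, so that no corner of the blank bruises against it, and leave the tools and other things where they are.

Things in the scene. Friction and masses are not known exactly. Their poses are not given: they have to be found in the camera images.
- blank: Mask blank, loose block of pale wood, 130 (x) x 170 (y) x 80 mm high, upright sides, 1.3 to 2.1 kg; sliding it takes 6 to 15 N. Origin: centre of underside, z up. +x: red crown end, flat, 170 wide, with a 14 mm red band on that edge of the top. -x: bare chin end, corners sawn off 22 mm at 45 degrees, flat 126 mm left. Starts 190-230 mm from the stop, yawed +0.45 to +0.9 rad from the stop's yaw.
- crown_left (a point): On the blank: bottom corner of the red crown end on the blank's +y side (130/2 mm along its x, +85 mm along its y, at the underside).
- crown_right (a point): On the blank: bottom corner of the red crown end on the blank's -y side (130/2 mm along its x, -85 mm along its y, at the underside).
- chin (a point): On the blank: middle of the chin end's bottom edge (65 mm from the origin along the blank's -x). The flat chin end, 63 mm to either side of here, is the face left towards the worker when the job is done.
- stop: Two dark timbers bolted to the bench, fixed. Origin: on the bench, middle of the foot of the working face, an upright flat face 260 mm long (y, 130 each way) and 60 mm high that looks along the stop's -x (roughly world -y, to the robot's right). Behind it (+x) the timber is 60 mm high for 85 mm, then 115 mm high for 80 mm. z up. Flush: blank +x along stop +x.
- mallet: Bystander: wooden mallet lying on the bench, head 65 x 110 x 60 mm, handle 25 mm thick reaching 230 mm along its -x. Origin under the head.
- gouge_wide: Bystander: gouge lying on the bench, dark handle 24 mm thick, 220 mm long in all along its x (-110 to +112 mm). Origin under the middle.
- gouge_narrow: Bystander: gouge lying on the bench, red handle 24 mm thick, 220 mm long in all along its x (-110 to +112 mm). Origin under the middle.
- tape: Bystander: blue tape dispenser, 150 (its x) x 60 x 92 mm, standing beyond the work. Origin under the middle.
- tin: Bystander: brass tea tin, 68 mm across, 75 mm high, standing beyond the work. Origin under the middle.
- broom: Bystander: straw hand broom lying to the left, 255 mm long along its x (-140 to +115 mm), 85 mm wide, 25 mm high. Origin under the binding.
- mask: Bystander: finished horned wooden mask lying face up to the left, 156 mm across, 87 mm high, horns reaching 135 mm along its x. Origin under the face's middle.
- knife: Bystander: marking knife 160 mm long lying on top of the stop's rear timber, 115 mm above the bench. Origin under it.

How it is judged:
By the outcome, as a careful person would: the job done as asked, in the order asked, and still so for the second after the job is handed in, with the robot touching nothing.
It also fails if it takes over 72 s, if anything falls off the work surface, if the arm or the gripper's body presses on something with over 40 N, if the wrist force passes 120 N, or if a joint passes its speed limit or range.

### The arm

A 6-joint arm with a two-finger parallel gripper is mounted at the origin on the work surface. World frame = base frame: x ahead of the robot, y to its left, z up, the work surface at z = 0. Lengths are in mm, angles in rad, forces in N, time in s.
With the tool pointing down it reaches from about 300 to 775 mm from the base axis. Payload 14.6 kg.
Tool frame: the origin (TCP) lies at the very end of the fingers, on their centre line; the grasp point (between the pads) lies 19 mm behind it; z points along the fingers, y is the line along which they close (so a half turn about z gives the same grasp; the last joint's range is limited). The gripper opens to 94 mm and grips with 3 to 60 N. Pads are 16 mm wide; open, the fingers measure 119 mm over their backs; the gripper's body (75 mm by 177 mm) begins 78 mm behind the grasp point.
Start: joints at [1.25, 0.3, 1.521, -0, 1.321, -0.067], TCP at [138.094, 532.371, 205.446] pointing down, gripper open.
Joint ranges: [-3.03, 3.03], [-0.79, 2.21], [0.23, 2.52], [-1.04, 4.18], [0, 3.07], [-2.55, 2.55]. Speed limits (rad/s): [2.22, 2.22, 2.57, 3.14, 3.14, 3.14].

### API

Orientations are given as [roll, pitch, yaw] about the fixed x, y, z axes, in that order (R = Rz(yaw) Ry(pitch) Rx(roll)).
In Python, from cell import manip gives the robot as it stands. The module is installed in compiled form; this text tells all that it offers.
- The arm moves only by the shell command python3 -m inch 'ROWS' [FORCE]. ROWS is JSON, a list of rows, each an object of numbers: "gripper": the opening, from 0 (shut) to 1 (fully open); "dx", "dy", "dz": the shift along the world's x, y, z in m; "wx", "wy", "wz": the turn, a rotation vector about the world's x, y, z in degrees. A call has exactly 5 rows; each row is the pose to reach, as a shift and turn from the pose commanded when the call began; what a row does not reach only later rows make up. A row lasts 1/12 s, in which the tool goes at most 41.7 mm and 7.16 degrees, less where a joint would pass 70% of its speed; a pose out of reach is approached as far as the arm can. A call with a gripper value outside its range is refused whole. The fingers move at their own pace and stop on an object; FORCE is the grip in N (left out, the last holds). Time passes only in rows, so rows that repeat a pose let the fingers close, or fill a call up. It gives the time, the measured TCP pose, the force, the opening and the grip force at its end, in the units of the state.
- manip.read_state(): the state, without advancing time (a new reading comes with each control period).
- manip.camera(name): name is "scene" or "top" or "wrist"; returns the picture (384x512x3 uint8, blue, green, red); there is no depth.
- manip.camera_info(name): a dict with "camera_matrix" (3x3 intrinsics, pixels), "D" ([k1, k2, p1, p2, k3] as OpenCV has them; the pictures are not rectified), "R" (3x3) and "t" (3): a world point X has camera coordinates R X + t; the wrist camera has in their place "tool_from_camera" (4x4, takes a point from camera to tool coordinates, whose origin is the TCP and whose axes are the flange's). Camera axes: x right, y down, z forward; pixel columns grow to the right and rows downward; lengths in mm; the calibration is good to about 2 mm. A picture is of the moment at which its call begins: read the wrist's pose just before it. camera_info takes no time and is no camera call.
- manip.sign_off(): hands the job in; it is judged then, once.
The state is a dict: "clock": time; "joints": joint angles; "qd": joint speeds; "effort": joint torques, N m; "eef_pos": TCP position; "eef_rot": TCP orientation; "wrist_force": force on the tool from outside, world axes, zero at the start; "moment": the same for the moment, N m; "finger_gap": finger opening in mm; "finger_force": force on a finger pad.
Only numpy, scipy, OpenCV 4.12 (cv2) and the standard library are available. Lean on these libraries where they do the work, as an engineer would, in place of code of your own. Each camera call takes 0.05 s, during which the arm holds its last target. There are 200 camera calls.

## Working session

There is one attempt and no reset: what is moved stays moved. The work goes in short steps, Python scripts to look and compute and a shell command to move; the robot and the scene stay as the last step left them, time stands still between calls to the robot, and variables do not carry over. Pictures are saved under pics/ and viewed, at most 10 in all, crops included, and the job is handed in when it is done.

```bash
mkdir -p pics; cat > h.py <<'E'
from cell import manip
import numpy as np, cv2
def snap(n,f=None):
    im=np.asarray(manip.camera(n)).copy()
    if f: cv2.imwrite('pics/'+f,im)
    return im
def ray(n,px,z):
    i=manip.camera_info(n);K=np.array(i['camera_matrix'],float);D=np.array(i['D'],float)
    p=cv2.undistortPoints(np.array(px,float).reshape(-1,1,2),K,D).reshape(-1,2)
    R=np.array(i['R']);t=np.array(i['t'],float).reshape(3)
    d=np.c_[p,np.ones(len(p))]@R; c=-R.T@t
    return c+d*((z-c[2])/d[:,2])[:,None]
E
python3 - <<'E'
from h import *
a=snap('top','top0.png');b=snap('scene','scene0.png')
s=manip.read_state();print(s['clock'],s['eef_pos'],s['eef_rot'],s['wrist_force'])
for n in('top','scene'):
    i=manip.camera_info(n);print(n,-np.array(i['R']).T@np.array(i['t']).reshape(3))
E
```

```text
0.1 [137.99660231 532.15257552 204.94159606] [-3.14054312e+00 -7.89000288e-05  2.88784281e+00] [-0.59960071  0.47243084 -0.24957929]
top [ 442.7731176    49.27583635 1210.16328174]
scene [1250.22730444 -781.81024551 1616.00900519]
```

View pics/top0.png

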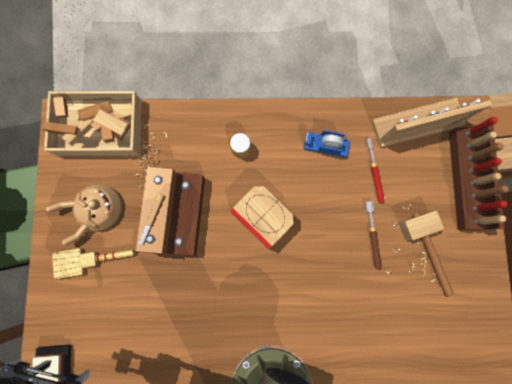

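View pics/scene0.png

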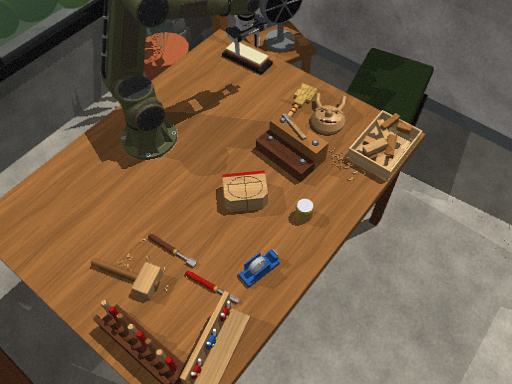

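The top view shows the blank at about (264,217) with its red edge from (233,209) to (270,246). The stop's working face runs from about (203,175) to (197,257). Next I'll measure both.

```bash
python3 - <<'E'
from h import *
im=cv2.imread('pics/top0.png');hsv=cv2.cvtColor(im,cv2.COLOR_BGR2HSV)
for p in [(264,215),(250,200),(288,225),(251,228),(215,150),(300,290),(190,215),(198,215),(206,215),(300,200)]: print(p,hsv[p[1],p[0]])
c=cv2.resize(im[150:280,130:310],None,fx=4,fy=4,interpolation=cv2.INTER_CUBIC);cv2.imwrite('pics/c0.png',c)
E
```

```text
(264, 215) [ 16 108 208]
(250, 200) [ 18 102 236]
(288, 225) [ 18 100 236]
(251, 228) [  1 200 207]
(215, 150) [ 14 142 196]
(300, 290) [ 13 142 185]
(190, 215) [  9 141 103]
(198, 215) [ 10 148  74]
(206, 215) [ 14 138  98]
(300, 200) [ 14 143 184]
```

View pics/c0.png

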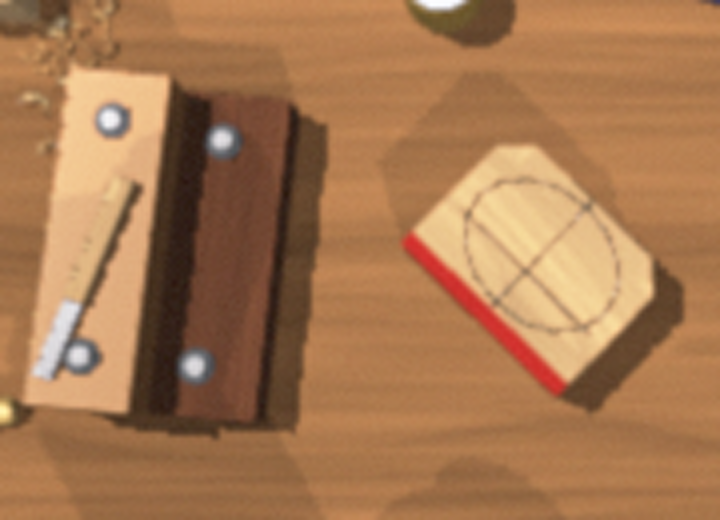

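```bash
cat >> h.py <<'E'
def wrap(a): return (a+np.pi)%(2*np.pi)-np.pi
def blank():
    """pose from top view: pale+red top face at z=80"""
    im=snap('top');h=cv2.cvtColor(im,cv2.COLOR_BGR2HSV)
    red=cv2.inRange(h,(0,170,110),(6,255,255))|cv2.inRange(h,(174,170,110),(180,255,255))
    roi=np.zeros_like(red);roi[165:300,196:330]=255
    red&=roi
    n,l,st,_=cv2.connectedComponentsWithStats(red);k=1+np.argmax(st[1:,4])
    v,u=np.where(l==k);P=ray('top',np.c_[u,v],80.)[:,:2]
    (c,(w,hh),a)=cv2.minAreaRect(P.astype(np.float32))
    m=P.mean(0);U,S,V=np.linalg.svd(P-m);yd=V[0]
    t=(P-m)@yd;mid=m+yd*(t.max()+t.min())/2
    pale=cv2.inRange(h,(13,60,200),(25,125,255))&roi
    n,l,st,_=cv2.connectedComponentsWithStats(pale);k=1+np.argmax(st[1:,4])
    v,u=np.where(l==k);Q=ray('top',np.c_[u,v],80.)[:,:2]
    xd=np.array([yd[1],-yd[0]])
    if (mid-Q.mean(0))@xd<0: xd=-xd;yd=-yd
    yd=np.array([-xd[1],xd[0]])
    c=mid-xd*(65-7)
    return c,np.arctan2(xd[1],xd[0]),t.max()-t.min(),mid,im
E
python3 - <<'E'
from h import *
c,th,w,mid,_=blank();print('blank',c,th,w)
px=[(130+x/4,150+y/4) for x,y in [(404,240),(562,393),(292,102),(256,420)]]
q=ray('top',px[:2],80.);s=ray('top',px[2:],60.);print(q,s)
d=s[0]-s[1];sy=np.arctan2(d[1],d[0]);print('stop len',np.linalg.norm(d),'mid',s.mean(0),'yaw',sy+np.pi/2)
f=ray('top',[(130+298/4,150+104/4),(130+268/4,150+425/4)],0.);print('foot',f)
for n in [th]: 
    x=np.array([np.cos(th),np.sin(th)]);print('chin',c-65*x)
s=manip.read_state();print(s['eef_pos'],s['eef_rot'],s['joints'])
E
```

```text
blank [539.56864809  18.82501304] 2.3626041869216645 170.02181153848704
[[555.5500737  119.39378362  80.        ]
 [435.28899337  -2.79606132  80.        ]] [[670.76718194 211.10677637  60.        ]
 [417.28028818 236.55197303  60.        ]]
stop len 254.76079631636975 mid [544.02373506 223.8293747   60.        ] yaw 1.470750738984986
foot [[680.87864087 214.43458567   0.        ]
 [411.75687831 236.40485795   0.        ]]
chin [585.8242448 -26.8413835]
[138.03512984 532.21753277 205.03068167] [-3.14076172e+00 -7.50995369e-05  2.88780776e+00] [ 1.25040387e+00  3.00359973e-01  1.52138395e+00  2.02578568e-05
  1.32068282e+00 -6.66126135e-02]
```

```bash

python3 -m inch '[{"gripper":1,"dx":0.024,"dy":-0.029,"wz":-1.5},{"gripper":1,"dx":0.047,"dy":-0.058,"wz":-3},{"gripper":1,"dx":0.071,"dy":-0.088,"wz":-4.5},{"gripper":1,"dx":0.094,"dy":-0.117,"wz":-6},{"gripper":1,"dx":0.118,"dy":-0.146,"wz":-7.5}]'
python3 -m inch '[{"gripper":1,"dx":0.024,"dy":-0.029,"wz":-1.5},{"gripper":1,"dx":0.047,"dy":-0.058,"wz":-3},{"gripper":1,"dx":0.071,"dy":-0.088,"wz":-4.5},{"gripper":1,"dx":0.094,"dy":-0.117,"wz":-6},{"gripper":1,"dx":0.118,"dy":-0.146,"wz":-7.5}]'
python3 -m inch '[{"gripper":1,"dx":0.024,"dy":-0.029,"wz":-1.5},{"gripper":1,"dx":0.047,"dy":-0.058,"wz":-3},{"gripper":1,"dx":0.071,"dy":-0.088,"wz":-4.5},{"gripper":1,"dx":0.094,"dy":-0.117,"wz":-6},{"gripper":1,"dx":0.118,"dy":-0.146,"wz":-7.5}]'
python3 -m inch '[{"gripper":1,"dx":0.024,"dy":-0.029,"wz":-1.5},{"gripper":1,"dx":0.047,"dy":-0.058,"wz":-3},{"gripper":1,"dx":0.071,"dy":-0.088,"wz":-4.5},{"gripper":1,"dx":0.094,"dy":-0.117,"wz":-6},{"gripper":1,"dx":0.118,"dy":-0.146,"wz":-7.5}]'
python3 - <<'E'
from h import *
print(manip.read_state()['eef_pos'],manip.read_state()['eef_rot'])
cv2.imwrite('pics/w1.png',snap('wrist'))
E
```

```text
[138.03512984 532.21753277 205.03068167] [-3.14076172e+00 -7.50995369e-05  2.88780776e+00]validation failed for argument at $[0]...
validation failed for argument at $[0]...
validation failed for argument at $[0]...
validation failed for argument at $[0]...
```

View pics/w1.png

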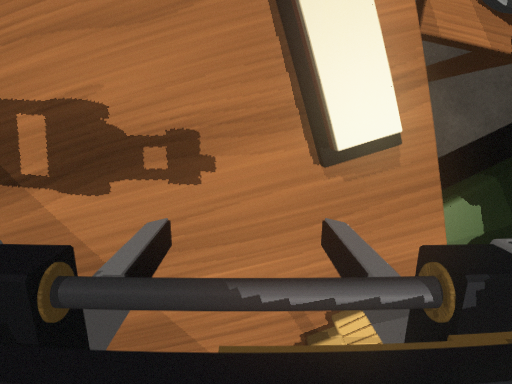

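The arm hasn't moved because the rows were refused. The wrist picture still shows the start area, with the finger tips at about (168,222) and (322,222). I'll try again with every key filled in.

```bash

python3 -m inch '[{"gripper":1,"dx":0.024,"dy":-0.029,"dz":0,"wx":0,"wy":0,"wz":-1.5},{"gripper":1,"dx":0.047,"dy":-0.058,"dz":0,"wx":0,"wy":0,"wz":-3},{"gripper":1,"dx":0.071,"dy":-0.088,"dz":0,"wx":0,"wy":0,"wz":-4.5},{"gripper":1,"dx":0.094,"dy":-0.117,"dz":0,"wx":0,"wy":0,"wz":-6},{"gripper":1,"dx":0.118,"dy":-0.146,"dz":0,"wx":0,"wy":0,"wz":-7.5}]'
```

```text
clock: 0.62
eef_pos: [256.7, 384.8, 205.4]
eef_rot: [3.142, -0.0, 2.756]
wrist_force: [1.0, 1.3, 0.2]
finger_gap: 93.6
finger_force: 0.0
```

```bash

python3 -m inch '[{"gripper":1,"dx":0.024,"dy":-0.029,"dz":0,"wx":0,"wy":0,"wz":-1.5},{"gripper":1,"dx":0.047,"dy":-0.058,"dz":0,"wx":0,"wy":0,"wz":-3},{"gripper":1,"dx":0.071,"dy":-0.088,"dz":0,"wx":0,"wy":0,"wz":-4.5},{"gripper":1,"dx":0.094,"dy":-0.117,"dz":0,"wx":0,"wy":0,"wz":-6},{"gripper":1,"dx":0.118,"dy":-0.146,"dz":0,"wx":0,"wy":0,"wz":-7.5}]'
python3 -m inch '[{"gripper":1,"dx":0.024,"dy":-0.029,"dz":0,"wx":0,"wy":0,"wz":-1.5},{"gripper":1,"dx":0.047,"dy":-0.058,"dz":0,"wx":0,"wy":0,"wz":-3},{"gripper":1,"dx":0.071,"dy":-0.088,"dz":0,"wx":0,"wy":0,"wz":-4.5},{"gripper":1,"dx":0.094,"dy":-0.117,"dz":0,"wx":0,"wy":0,"wz":-6},{"gripper":1,"dx":0.118,"dy":-0.146,"dz":0,"wx":0,"wy":0,"wz":-7.5}]'
python3 -m inch '[{"gripper":1,"dx":0.024,"dy":-0.029,"dz":0,"wx":0,"wy":0,"wz":-1.5},{"gripper":1,"dx":0.047,"dy":-0.058,"dz":0,"wx":0,"wy":0,"wz":-3},{"gripper":1,"dx":0.071,"dy":-0.088,"dz":0,"wx":0,"wy":0,"wz":-4.5},{"gripper":1,"dx":0.094,"dy":-0.117,"dz":0,"wx":0,"wy":0,"wz":-6},{"gripper":1,"dx":0.118,"dy":-0.146,"dz":0,"wx":0,"wy":0,"wz":-7.5}]'
python3 - <<'E'
from h import *
s=manip.read_state();print(s['eef_pos'],s['eef_rot'])
cv2.imwrite('pics/w2.png',snap('wrist'))
E
```

```text
clock: 1.03
eef_pos: [374.8, 238.7, 205.6]
eef_rot: [3.141, 0.0, 2.625]
wrist_force: [1.0, 1.7, 0.8]
finger_gap: 94.1
finger_force: 0.0
clock: 1.45
eef_pos: [492.9, 92.6, 205.5]
eef_rot: [3.142, 0.0, 2.494]
wrist_force: [0.1, 1.4, -0.1]
finger_gap: 94.3
finger_force: 0.0
clock: 1.87
eef_pos: [610.8, -53.4, 205.2]
eef_rot: [-3.141, -0.0, 2.363]
wrist_force: [0.3, 0.8, -0.5]
finger_gap: 94.4
finger_force: 0.0
[610.84081763 -53.38424918 205.22325822] [-3.14140903e+00 -2.62869343e-04  2.36264828e+00]
```

View pics/w2.png

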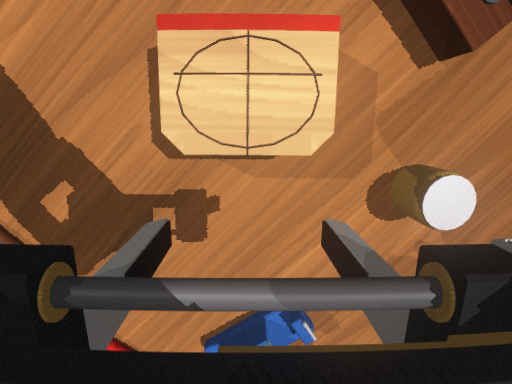

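The tool is square to the chin: the blank's centre line is at u≈248 and the finger mid-line at u≈245. There is free bench under the fingers, so I'll descend and close the gap slowly.

```bash

python3 -m inch '[{"gripper":1,"dx":0,"dy":0,"dz":-0.037,"wx":0,"wy":0,"wz":0},{"gripper":1,"dx":0,"dy":0,"dz":-0.075,"wx":0,"wy":0,"wz":0},{"gripper":1,"dx":0,"dy":0,"dz":-0.112,"wx":0,"wy":0,"wz":0},{"gripper":1,"dx":0,"dy":0,"dz":-0.15,"wx":0,"wy":0,"wz":0},{"gripper":1,"dx":0,"dy":0,"dz":-0.182,"wx":0,"wy":0,"wz":0}]'
python3 -m inch '[{"gripper":1,"dx":-0.004,"dy":0.004,"dz":0,"wx":0,"wy":0,"wz":0},{"gripper":1,"dx":-0.007,"dy":0.007,"dz":0,"wx":0,"wy":0,"wz":0},{"gripper":1,"dx":-0.011,"dy":0.011,"dz":0,"wx":0,"wy":0,"wz":0},{"gripper":1,"dx":-0.014,"dy":0.014,"dz":0,"wx":0,"wy":0,"wz":0},{"gripper":1,"dx":-0.017,"dy":0.017,"dz":0,"wx":0,"wy":0,"wz":0}]'
python3 -m inch '[{"gripper":1,"dx":-0.001,"dy":0.001,"dz":0,"wx":0,"wy":0,"wz":0},{"gripper":1,"dx":-0.002,"dy":0.002,"dz":0,"wx":0,"wy":0,"wz":0},{"gripper":1,"dx":-0.003,"dy":0.003,"dz":0,"wx":0,"wy":0,"wz":0},{"gripper":1,"dx":-0.004,"dy":0.004,"dz":0,"wx":0,"wy":0,"wz":0},{"gripper":1,"dx":-0.005,"dy":0.005,"dz":0,"wx":0,"wy":0,"wz":0}]'
python3 - <<'E'
from h import *
c,th,w,mid,_=blank();print('blank',c,th,w)
s=manip.read_state();print(s['eef_pos'],s['wrist_force'],s['moment'])
x=np.array([np.cos(th),np.sin(th)]);print('gap',(c-65*x-s['eef_pos'][:2])@x)
E
```

```text
clock: 2.33
eef_pos: [609.2, -51.5, 20.8]
eef_rot: [-3.141, -0.001, 2.364]
wrist_force: [-0.2, -0.5, 0.6]
finger_gap: 93.8
finger_force: 0.0
clock: 2.75
eef_pos: [593.8, -34.2, 25.7]
eef_rot: [3.14, 0.003, 2.365]
wrist_force: [-0.5, 0.3, 0.5]
finger_gap: 94.1
finger_force: 0.0
clock: 3.17
eef_pos: [590.3, -30.7, 25.5]
eef_rot: [3.138, 0.006, 2.364]
wrist_force: [9.7, -9.4, 0.0]
finger_gap: 93.7
finger_force: 6.6
blank [556.30186181  41.45862121] 2.370275678149768 110.8660096638746
[590.09693955 -30.53083304  25.50804331] [ 8.55729517 -8.05968022 -0.03155931] [-1.00277983 -1.32661618 -0.12432761]
gap 9.413259125460774
```

```bash
python3 - <<'E'
from h import *
p=np.array([590.1,-30.5]);th=2.364
x=lambda t:np.array([np.cos(t),np.sin(t)])
O=p+73*x(th)+100*np.array([np.sin(th),-np.cos(th)]);print(O)
prev=p
for k in range(1,9):
    a=-np.radians(6.4)*k;c,s=np.cos(a),np.sin(a)
    q=O+np.array([[c,-s],[s,c]])@(p-O);print(k,q.round(1),(q-prev).round(1));prev=q
E
```

```text
[608.23646729  91.97476701]
1 [576.6 -27.7] [-13.5   2.8]
2 [563.4 -23.4] [-13.1   4.3]
3 [550.8 -17.7] [-12.6   5.7]
4 [539.  -10.6] [-11.9   7.1]
5 [528.   -2.3] [-11.    8.4]
6 [517.9   7.3] [-10.    9.5]
7 [509.1  17.8] [-8.9 10.6]
8 [501.4  29.4] [-7.6 11.5]
```

```bash

python3 -m inch '[{"gripper":1,"dx":-0.0027,"dy":0.0005,"dz":0,"wx":0,"wy":0,"wz":-1.3},{"gripper":1,"dx":-0.0054,"dy":0.001,"dz":0,"wx":0,"wy":0,"wz":-2.6},{"gripper":1,"dx":-0.0081,"dy":0.0016,"dz":0,"wx":0,"wy":0,"wz":-3.8},{"gripper":1,"dx":-0.0108,"dy":0.0022,"dz":0,"wx":0,"wy":0,"wz":-5.1},{"gripper":1,"dx":-0.0135,"dy":0.0028,"dz":0,"wx":0,"wy":0,"wz":-6.4}]'
python3 -m inch '[{"gripper":1,"dx":-0.0026,"dy":0.0008,"dz":0,"wx":0,"wy":0,"wz":-1.3},{"gripper":1,"dx":-0.0052,"dy":0.0016,"dz":0,"wx":0,"wy":0,"wz":-2.6},{"gripper":1,"dx":-0.0079,"dy":0.0025,"dz":0,"wx":0,"wy":0,"wz":-3.8},{"gripper":1,"dx":-0.0105,"dy":0.0034,"dz":0,"wx":0,"wy":0,"wz":-5.1},{"gripper":1,"dx":-0.0131,"dy":0.0043,"dz":0,"wx":0,"wy":0,"wz":-6.4}]'
python3 - <<'E'
from h import *
c,th,w,mid,im=blank();print('blank',c,th,w)
cv2.imwrite('pics/t3.png',cv2.resize(im[150:280,130:330],None,fx=4,fy=4))
E
```

```text
clock: 3.63
eef_pos: [576.2, -28.2, 25.5]
eef_rot: [3.139, 0.005, 2.252]
wrist_force: [6.3, -10.7, 2.9]
finger_gap: 94.3
finger_force: 6.0
clock: 4.05
eef_pos: [563.0, -24.0, 25.5]
eef_rot: [3.139, 0.005, 2.14]
wrist_force: [6.0, -11.5, 3.3]
finger_gap: 94.4
finger_force: 6.4
blank [528.83310103  42.29381381] 2.1387538245631292 152.3876898551507
```

View pics/t3.png

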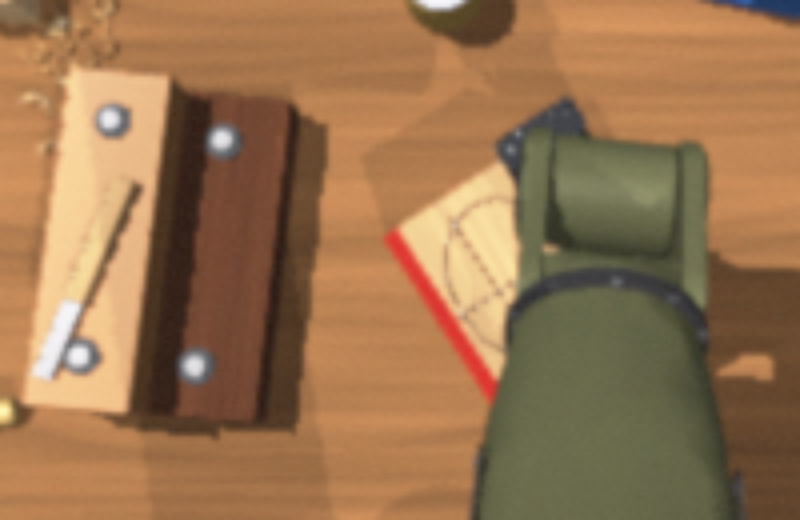

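The blank turns with the tool (yaw 2.139 against 2.140). Its red edge runs from about (390,235) to (492,395) in the crop. I'll carry on along the arc.

```bash

python3 -m inch '[{"gripper":1,"dx":-0.0026,"dy":0.0011,"dz":0,"wx":0,"wy":0,"wz":-1.3},{"gripper":1,"dx":-0.0051,"dy":0.0022,"dz":0,"wx":0,"wy":0,"wz":-2.6},{"gripper":1,"dx":-0.0076,"dy":0.0033,"dz":0,"wx":0,"wy":0,"wz":-3.8},{"gripper":1,"dx":-0.0101,"dy":0.0045,"dz":0,"wx":0,"wy":0,"wz":-5.1},{"gripper":1,"dx":-0.0126,"dy":0.0057,"dz":0,"wx":0,"wy":0,"wz":-6.4}]'
python3 -m inch '[{"gripper":1,"dx":-0.0024,"dy":0.0013,"dz":0,"wx":0,"wy":0,"wz":-1.3},{"gripper":1,"dx":-0.0048,"dy":0.0027,"dz":0,"wx":0,"wy":0,"wz":-2.6},{"gripper":1,"dx":-0.0072,"dy":0.0042,"dz":0,"wx":0,"wy":0,"wz":-3.8},{"gripper":1,"dx":-0.0096,"dy":0.0056,"dz":0,"wx":0,"wy":0,"wz":-5.1},{"gripper":1,"dx":-0.0119,"dy":0.0071,"dz":0,"wx":0,"wy":0,"wz":-6.4}]'
python3 -m inch '[{"gripper":1,"dx":-0.0023,"dy":0.0016,"dz":0,"wx":0,"wy":0,"wz":-1.3},{"gripper":1,"dx":-0.0045,"dy":0.0033,"dz":0,"wx":0,"wy":0,"wz":-2.6},{"gripper":1,"dx":-0.0067,"dy":0.005,"dz":0,"wx":0,"wy":0,"wz":-3.8},{"gripper":1,"dx":-0.0089,"dy":0.0067,"dz":0,"wx":0,"wy":0,"wz":-5.1},{"gripper":1,"dx":-0.011,"dy":0.0084,"dz":0,"wx":0,"wy":0,"wz":-6.4}]'
python3 -m inch '[{"gripper":1,"dx":-0.002,"dy":0.0018,"dz":0,"wx":0,"wy":0,"wz":-1.3},{"gripper":1,"dx":-0.004,"dy":0.0037,"dz":0,"wx":0,"wy":0,"wz":-2.6},{"gripper":1,"dx":-0.006,"dy":0.0056,"dz":0,"wx":0,"wy":0,"wz":-3.8},{"gripper":1,"dx":-0.008,"dy":0.0075,"dz":0,"wx":0,"wy":0,"wz":-5.1},{"gripper":1,"dx":-0.01,"dy":0.0095,"dz":0,"wx":0,"wy":0,"wz":-6.4}]'
python3 - <<'E'
from h import *
c,th,w,mid,im=blank();print('blank',c,th,w)
E
```

```text
clock: 4.52
eef_pos: [550.4, -18.4, 25.5]
eef_rot: [3.139, 0.005, 2.029]
wrist_force: [4.0, -13.6, 3.3]
finger_gap: 93.9
finger_force: 6.8
clock: 4.93
eef_pos: [538.4, -11.3, 25.5]
eef_rot: [3.138, 0.004, 1.917]
wrist_force: [2.8, -14.2, 5.4]
finger_gap: 94.1
finger_force: 7.3
clock: 5.35
eef_pos: [527.3, -3.0, 25.4]
eef_rot: [3.138, 0.004, 1.806]
wrist_force: [2.0, -15.9, 7.3]
finger_gap: 94.0
finger_force: 7.9
clock: 5.77
eef_pos: [517.2, 6.5, 25.4]
eef_rot: [3.138, 0.004, 1.694]
wrist_force: [1.7, -17.5, 8.6]
finger_gap: 94.0
finger_force: 8.6
blank [507.89083573  80.30777057] 1.696761761725172 169.51845014092925
```

```bash
python3 - <<'E'
from h import *
g=cv2.GaussianBlur(cv2.cvtColor(cv2.imread('pics/top0.png'),cv2.COLOR_BGR2GRAY),(0,0),.8).astype(float)
pts=[];
for v in range(180,250):
    u0=203-(v-175)*(36/318.); a=int(round(u0-5));d=np.diff(g[v,a:a+9])
    # top->side drop: most negative gradient
    k=int(np.argmin(d)); 
    if 0<k<7:
        den=d[k-1]-2*d[k]+d[k+1]; o=.5*(d[k-1]-d[k+1])/den if den else 0
        pts.append((a+k+.5+o,v))
pts=np.array(pts);P=ray('top',pts,60.)[:,:2]
vx,vy,x0,y0=cv2.fitLine(P.astype(np.float32),cv2.DIST_HUBER,0,.01,.01).ravel()
yaw=np.arctan2(vy,vx)%np.pi-np.pi/2
n=np.array([-vy,vx]);r=(P-[x0,y0])@n
print(len(P),'yaw',yaw,yaw+np.pi,'y at x=545',y0+vy/vx*(545-x0),'res',np.median(abs(r)))
E
```

```text
70 yaw 1.4691554 4.6107483 y at x=545 226.87874 res 0.25342647237996996
```

```bash

python3 -m inch '[{"gripper":1,"dx":-0.0018,"dy":0.002,"dz":0,"wx":0,"wy":0,"wz":-1.3},{"gripper":1,"dx":-0.0036,"dy":0.0041,"dz":0,"wx":0,"wy":0,"wz":-2.6},{"gripper":1,"dx":-0.0054,"dy":0.0062,"dz":0,"wx":0,"wy":0,"wz":-3.9},{"gripper":1,"dx":-0.0072,"dy":0.0084,"dz":0,"wx":0,"wy":0,"wz":-5.2},{"gripper":1,"dx":-0.0089,"dy":0.0106,"dz":0,"wx":0,"wy":0,"wz":-6.4}]'
python3 -m inch '[{"gripper":1,"dx":-0.0015,"dy":0.0022,"dz":0,"wx":0,"wy":0,"wz":-1.3},{"gripper":1,"dx":-0.003,"dy":0.0045,"dz":0,"wx":0,"wy":0,"wz":-2.6},{"gripper":1,"dx":-0.0046,"dy":0.0068,"dz":0,"wx":0,"wy":0,"wz":-3.9},{"gripper":1,"dx":-0.0061,"dy":0.0091,"dz":0,"wx":0,"wy":0,"wz":-5.2},{"gripper":1,"dx":-0.0076,"dy":0.0115,"dz":0,"wx":0,"wy":0,"wz":-6.5}]'
python3 -m inch '[{"gripper":1,"dx":0.001,"dy":0.004,"dz":0,"wx":0,"wy":0,"wz":0},{"gripper":1,"dx":0.002,"dy":0.008,"dz":0,"wx":0,"wy":0,"wz":0},{"gripper":1,"dx":0.003,"dy":0.012,"dz":0,"wx":0,"wy":0,"wz":0},{"gripper":1,"dx":0.004,"dy":0.016,"dz":0,"wx":0,"wy":0,"wz":0},{"gripper":1,"dx":0.005,"dy":0.02,"dz":0,"wx":0,"wy":0,"wz":0}]'
python3 - <<'E'
from h import *
c,th,w,mid,im=blank();print('blank',c,th,w)
d=np.array([545,227])-c;print('gap',d@[.1015,.9948]-65,'lat',-(d@[-.9948,.1015]))
E
```

```text
clock: 6.23
eef_pos: [508.2, 17.0, 25.4]
eef_rot: [3.138, 0.003, 1.582]
wrist_force: [0.8, -18.4, 9.8]
finger_gap: 93.8
finger_force: 9.4
clock: 6.65
eef_pos: [500.4, 28.5, 25.4]
eef_rot: [3.138, 0.003, 1.469]
wrist_force: [-3.0, -19.2, 12.2]
finger_gap: 94.2
finger_force: 9.9
clock: 7.07
eef_pos: [505.3, 48.3, 25.4]
eef_rot: [3.139, 0.003, 1.469]
wrist_force: [-5.6, -23.0, 13.5]
finger_gap: 94.0
finger_force: 11.3
blank [512.16830675 122.56631826] 1.468234526723021 166.65587056792452
gap 42.22304346023945 lat 22.06094974374964
```

```bash

python3 -m inch '[{"gripper":1,"dx":0.001,"dy":0.004,"dz":0,"wx":0,"wy":0,"wz":0},{"gripper":1,"dx":0.002,"dy":0.008,"dz":0,"wx":0,"wy":0,"wz":0},{"gripper":1,"dx":0.003,"dy":0.012,"dz":0,"wx":0,"wy":0,"wz":0},{"gripper":1,"dx":0.0035,"dy":0.016,"dz":0,"wx":0,"wy":0,"wz":0},{"gripper":1,"dx":0.004,"dy":0.019,"dz":0,"wx":0,"wy":0,"wz":0}]'
python3 -m inch '[{"gripper":1,"dx":0.0005,"dy":0.003,"dz":0,"wx":0,"wy":0,"wz":0},{"gripper":1,"dx":0.001,"dy":0.006,"dz":0,"wx":0,"wy":0,"wz":0},{"gripper":1,"dx":0.0015,"dy":0.009,"dz":0,"wx":0,"wy":0,"wz":0},{"gripper":1,"dx":0.002,"dy":0.011,"dz":0,"wx":0,"wy":0,"wz":0},{"gripper":1,"dx":0.002,"dy":0.013,"dz":0,"wx":0,"wy":0,"wz":0}]'
python3 - <<'E'
from h import *
c,th,w,mid,im=blank();print('blank',c,th,w)
d=np.array([545,227])-c;print('gap',d@[.1015,.9948]-65,'lat',-(d@[-.9948,.1015]))
cv2.imwrite('pics/t5.png',cv2.resize(im[150:280,130:330],None,fx=4,fy=4))
E
```

```text
clock: 7.53
eef_pos: [509.4, 67.4, 25.4]
eef_rot: [3.139, 0.003, 1.469]
wrist_force: [-4.0, -21.9, 13.1]
finger_gap: 94.1
finger_force: 11.2
clock: 7.95
eef_pos: [511.5, 80.3, 25.4]
eef_rot: [3.138, 0.002, 1.469]
wrist_force: [-1.6, -20.6, 11.3]
finger_gap: 94.1
finger_force: 10.6
blank [520.22970073 155.15123759] 1.4681995572665223 169.94152445409054
gap 8.989334220591331 lat 17.348844328309212
```

View pics/t5.png

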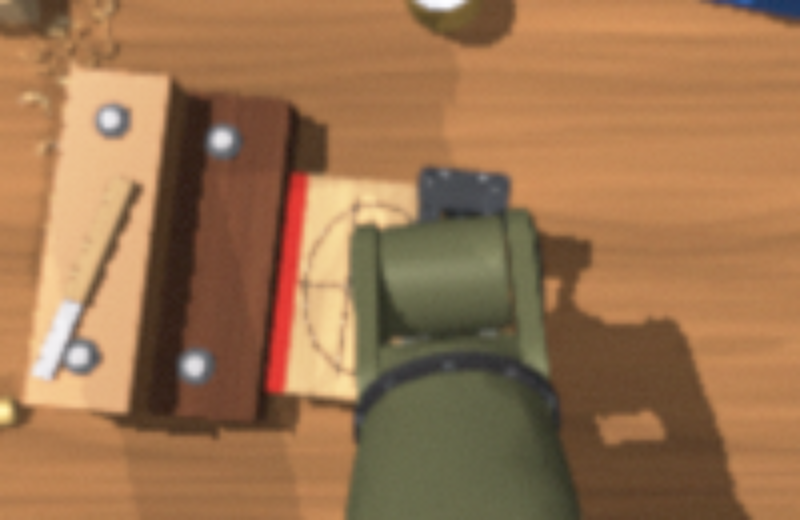

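The red edge, from about (300,175) to (275,393), is parallel to the stop face, about 9 mm away and within the timber's ends. I'll push slowly until it touches.

```bash

python3 -m inch '[{"gripper":1,"dx":0.0001,"dy":0.0014,"dz":0,"wx":0,"wy":0,"wz":0},{"gripper":1,"dx":0.0003,"dy":0.0028,"dz":0,"wx":0,"wy":0,"wz":0},{"gripper":1,"dx":0.0004,"dy":0.004,"dz":0,"wx":0,"wy":0,"wz":0},{"gripper":1,"dx":0.0005,"dy":0.005,"dz":0,"wx":0,"wy":0,"wz":0},{"gripper":1,"dx":0.0006,"dy":0.006,"dz":0,"wx":0,"wy":0,"wz":0}]'
python3 -m inch '[{"gripper":1,"dx":0,"dy":0.0004,"dz":0,"wx":0,"wy":0,"wz":0},{"gripper":1,"dx":0,"dy":0.0008,"dz":0,"wx":0,"wy":0,"wz":0},{"gripper":1,"dx":0,"dy":0.0012,"dz":0,"wx":0,"wy":0,"wz":0},{"gripper":1,"dx":0,"dy":0.0016,"dz":0,"wx":0,"wy":0,"wz":0},{"gripper":1,"dx":0,"dy":0.002,"dz":0,"wx":0,"wy":0,"wz":0}]'
python3 - <<'E'
from h import *
c,th,w,mid,im=blank();print('blank',c,th,w)
d=np.array([545,227])-c;print('gap',d@[.1015,.9948]-65,'lat',-(d@[-.9948,.1015]),manip.read_state()['moment'])
E
```

```text
clock: 8.42
eef_pos: [512.1, 86.3, 25.4]
eef_rot: [3.139, 0.002, 1.469]
wrist_force: [-2.0, -21.8, 11.6]
finger_gap: 93.7
finger_force: 10.9
clock: 8.83
eef_pos: [512.2, 88.3, 25.4]
eef_rot: [3.138, 0.002, 1.468]
wrist_force: [-1.6, -21.3, 11.1]
finger_gap: 93.9
finger_force: 10.4
blank [519.90636713 162.2763786 ] 1.4821893083765125 172.38957819894298
gap 1.9340623052096504 lat 18.393698411159402 [-3.0154586   0.50357362  0.00983678]
```

Contact is about 2 mm away. I'll move in small steps and watch the force.

```bash

python3 -m inch '[{"gripper":1,"dx":0,"dy":0.0003,"dz":0,"wx":0,"wy":0,"wz":0},{"gripper":1,"dx":0,"dy":0.0006,"dz":0,"wx":0,"wy":0,"wz":0},{"gripper":1,"dx":0,"dy":0.0009,"dz":0,"wx":0,"wy":0,"wz":0},{"gripper":1,"dx":0,"dy":0.0012,"dz":0,"wx":0,"wy":0,"wz":0},{"gripper":1,"dx":0,"dy":0.0015,"dz":0,"wx":0,"wy":0,"wz":0}]'
python3 -m inch '[{"gripper":1,"dx":0,"dy":0.0002,"dz":0,"wx":0,"wy":0,"wz":0},{"gripper":1,"dx":0,"dy":0.0004,"dz":0,"wx":0,"wy":0,"wz":0},{"gripper":1,"dx":0,"dy":0.0006,"dz":0,"wx":0,"wy":0,"wz":0},{"gripper":1,"dx":0,"dy":0.0008,"dz":0,"wx":0,"wy":0,"wz":0},{"gripper":1,"dx":0,"dy":0.001,"dz":0,"wx":0,"wy":0,"wz":0}]'
```

```text
clock: 9.3
eef_pos: [512.2, 89.8, 25.4]
eef_rot: [3.138, 0.002, 1.468]
wrist_force: [-0.5, -20.2, 11.4]
finger_gap: 94.0
finger_force: 10.3
clock: 9.72
eef_pos: [512.2, 90.7, 25.4]
eef_rot: [3.138, 0.002, 1.468]
wrist_force: [-0.3, -23.1, 11.0]
finger_gap: 93.5
finger_force: 11.7
```

```bash

python3 -m inch '[{"gripper":1,"dx":0,"dy":0.0002,"dz":0,"wx":0,"wy":0,"wz":0},{"gripper":1,"dx":0,"dy":0.0004,"dz":0,"wx":0,"wy":0,"wz":0},{"gripper":1,"dx":0,"dy":0.0006,"dz":0,"wx":0,"wy":0,"wz":0},{"gripper":1,"dx":0,"dy":0.0008,"dz":0,"wx":0,"wy":0,"wz":0},{"gripper":1,"dx":0,"dy":0.001,"dz":0,"wx":0,"wy":0,"wz":0}]'
python3 - <<'E'
from h import *
print(manip.read_state()['moment'],manip.read_state()['wrist_force'])
E
```

```text
clock: 10.13
eef_pos: [512.3, 90.8, 25.4]
eef_rot: [3.138, 0.004, 1.468]
wrist_force: [-0.3, -31.2, 13.2]
finger_gap: 93.9
finger_force: 16.0
[-4.77144004  0.54390013  0.15500531] [ -0.33154817 -31.20960638  13.21981783]
```

```bash

python3 -m inch '[{"gripper":1,"dx":0,"dy":0.0003,"dz":0,"wx":0,"wy":0,"wz":0},{"gripper":1,"dx":0,"dy":0.0006,"dz":0,"wx":0,"wy":0,"wz":0},{"gripper":1,"dx":0,"dy":0.0009,"dz":0,"wx":0,"wy":0,"wz":0},{"gripper":1,"dx":0,"dy":0.0012,"dz":0,"wx":0,"wy":0,"wz":0},{"gripper":1,"dx":0,"dy":0.0015,"dz":0,"wx":0,"wy":0,"wz":0}]'
python3 - <<'E'
from h import *
print(manip.read_state()['moment'],manip.read_state()['wrist_force'])
c,th,w,mid,im=blank();print('blank',c,th,w)
E
```

```text
clock: 10.55
eef_pos: [512.4, 90.8, 25.5]
eef_rot: [3.138, 0.006, 1.469]
wrist_force: [1.4, -47.5, 11.9]
finger_gap: 94.1
finger_force: 23.1
[-6.90480149  0.6612291   0.5939359 ] [  1.38191189 -47.53635605  11.89892019]
blank [520.48965048 164.30948914] 1.4938203855382877 172.34707004557882
```

The blank is firmly seated, at about 47 N with the fingers no longer advancing. Now I'll back straight off and rise.

```bash

python3 -m inch '[{"gripper":1,"dx":-0.0002,"dy":-0.002,"dz":0,"wx":0,"wy":0,"wz":0},{"gripper":1,"dx":-0.0005,"dy":-0.005,"dz":0,"wx":0,"wy":0,"wz":0},{"gripper":1,"dx":-0.0015,"dy":-0.015,"dz":0,"wx":0,"wy":0,"wz":0},{"gripper":1,"dx":-0.003,"dy":-0.03,"dz":0,"wx":0,"wy":0,"wz":0},{"gripper":1,"dx":-0.005,"dy":-0.05,"dz":0,"wx":0,"wy":0,"wz":0}]'
python3 -m inch '[{"gripper":1,"dx":0,"dy":-0.02,"dz":0.03,"wx":0,"wy":0,"wz":0},{"gripper":1,"dx":0,"dy":-0.04,"dz":0.06,"wx":0,"wy":0,"wz":0},{"gripper":1,"dx":0,"dy":-0.06,"dz":0.09,"wx":0,"wy":0,"wz":0},{"gripper":1,"dx":0,"dy":-0.08,"dz":0.12,"wx":0,"wy":0,"wz":0},{"gripper":1,"dx":0,"dy":-0.1,"dz":0.15,"wx":0,"wy":0,"wz":0}]'
python3 -m inch '[{"gripper":1,"dx":0,"dy":-0.03,"dz":0,"wx":0,"wy":0,"wz":0},{"gripper":1,"dx":0,"dy":-0.06,"dz":0,"wx":0,"wy":0,"wz":0},{"gripper":1,"dx":0,"dy":-0.06,"dz":0,"wx":0,"wy":0,"wz":0},{"gripper":1,"dx":0,"dy":-0.06,"dz":0,"wx":0,"wy":0,"wz":0},{"gripper":1,"dx":0,"dy":-0.06,"dz":0,"wx":0,"wy":0,"wz":0}]'
python3 - <<'E'
from h import *
c,th,w,mid,im=blank();print('blank',c,th,w)
d=np.array([545,227])-c;print('gap',d@[.1015,.9948]-65,'lat',-(d@[-.9948,.1015]))
cv2.imwrite('pics/t7.png',cv2.resize(im[150:290,130:310],None,fx=4,fy=4,interpolation=cv2.INTER_CUBIC))
snap('wrist','w7.png')
E
```

```text
clock: 11.02
eef_pos: [506.0, 45.2, 23.9]
eef_rot: [3.141, -0.0, 1.47]
wrist_force: [-0.1, 0.1, -0.2]
finger_gap: 94.1
finger_force: 0.0
clock: 11.43
eef_pos: [505.5, -55.8, 175.4]
eef_rot: [3.141, -0.0, 1.469]
wrist_force: [0.7, -0.1, -0.2]
finger_gap: 93.9
finger_force: 0.0
clock: 11.85
eef_pos: [505.8, -114.5, 173.5]
eef_rot: [-3.142, -0.0, 1.469]
wrist_force: [-0.1, -0.0, -0.2]
finger_gap: 93.8
finger_force: 0.0
blank [521.88933731 164.11764092] 1.4918351596690902 169.31391368874807
gap -0.0988969257062422 lat 16.607927797983372
```

View pics/t7.png

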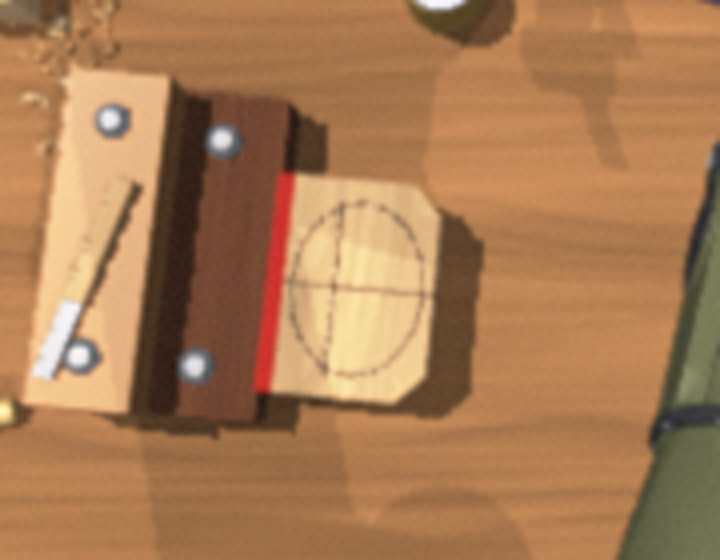

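View pics/w7.png

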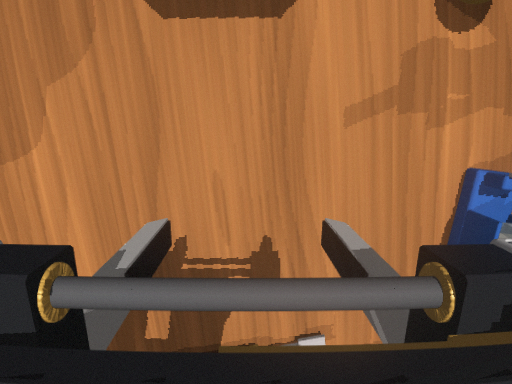

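The blank sits against the stop, its red edge running from about (285,173) to (262,392) in the crop, inside the timber's ends at y≈102 and 420. The wrist view shows only clear bench and the tape at (485,205). I'll check the angle with sub-pixel line fits.

```bash
python3 - <<'E'
from h import *
ims=np.mean([snap('top').astype(float) for _ in range(4)],0)
def fit(ch,rows,u_of,half,sign,z,name):
    g=cv2.GaussianBlur(ch.astype(np.float32),(0,0),.7);pts=[]
    for v in rows:
        a=int(round(u_of(v)))-half;d=sign*np.diff(g[v,a:a+2*half+1]);k=int(np.argmax(d))
        if 0<k<len(d)-1:
            den=d[k-1]-2*d[k]+d[k+1];pts.append((a+k+.5+.5*(d[k-1]-d[k+1])/den,v))
    P=ray('top',pts,z)[:,:2];l=cv2.fitLine(P.astype(np.float32),cv2.DIST_HUBER,0,.01,.01).ravel()
    r=abs((P-l[2:])@np.array([-l[1],l[0]]))
    print(name,len(P),'yaw',round(float(np.arctan2(l[1],l[0])%np.pi-np.pi/2)%np.pi,4),'y@522',round(float(l[3]+l[1]/l[0]*(522-l[2])),2),'res',r.mean().round(2))
G=ims[...,1];Rr=ims[...,2]
L=lambda x0,y0,x1,y1:(lambda v:130+(x0+(v-150-y0/4)*4*(x1-x0)/(y1-y0))/4)
fit(G,range(196,246),L(293,175,273,392),3,1,80.,'red/pale')
fit(Rr,range(196,246),L(280,173,257,392),3,1,80.,'stop/red')
fit(G,range(206,240),L(440,215,428,370),4,-1,80.,'chin')
g0=cv2.imread('pics/top0.png').astype(float)
fit(g0[...,2],range(180,250),L(292,102,256,420),4,-1,60.,'stop top edge (start)')
fit(g0[...,2],range(182,250),L(172,102,130,400),6,-1,115.,'rear timber edge')
E
```

```text
red/pale 50 yaw 1.4699 y@522 215.62 res 0.25
stop/red 50 yaw 1.4709 y@522 229.25 res 0.2
chin 34 yaw 1.4709 y@522 97.24 res 0.17
stop top edge (start) 70 yaw 1.4675 y@522 229.14 res 0.28
rear timber edge 68 yaw 1.4689 y@522 314.72 res 0.14
```

```bash
python3 -c "
from cell import manip
print(manip.sign_off())"
```

```text
the job is handed in; nothing more can be done
None
```

The blank's red crown end is flush against the stop, parallel to within about 0.003 rad and within both ends of the timber; the arm is clear and the job was handed in at about 12 s.

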